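Gauge the resin depth of a potted sensor housing and sort it

TASK

Find out how deep the bore of the open sensor housing (the one without an orange cap) still is above its cured resin: stand the depth gauge squarely on the housing's rim over the bore, slide its rod in gently until it bottoms on the resin, then lift the gauge off without shifting the rod and put it back in its stand, the reading still on it. Then stand the housing upright in the tray that its depth calls for: green for 50 to 60 mm, red if shallower, yellow if deeper. Leave everything else where it stands.

Things in the scene. Friction and masses are not known exactly. Their poses are not given: they have to be found in the camera images.
- housing: loose aluminium sensor housing, 0.34 to 0.55 kg, standing on the bench: cylinder 52 mm dia., 95 mm high, foot flange 64 mm dia. and 10 mm high, brass cable gland on its +x side (26 mm up, reaching 37 mm from the axis). Origin: centre of underside, z up. A blind bore of 16 mm dia. opens in the middle of its flat top; black cured resin fills it to an unknown level, 38 to 72 mm below the top
- bore_mouth (a point): middle of the bore's mouth, on the housing's top face, 95 mm above its underside
- gauge: depth gauge: steel bridge bar 110 mm long (y), 20 mm wide (x), 14 mm high, with a round guide of 22 mm dia. on its middle that ends 38 mm above the bar's underside. Origin: centre of the bar's underside; z up. At the start it lies across its stand. It can be lifted, carried and lowered by the grip of its rod
- gauge_foot (a point): centre of the gauge bar's underside, where the rod comes out (same point and axes as gauge)
- depth_rod (a joint): the gauge's reading in m, 0 to 0.078 (5 to 25 mm at the start): how far the rod's tip (8 mm dia., black ring every 10 mm) stands out below the bar; grows as the rod is pushed down. Bare rod between guide and grip: 86 mm minus the reading. It slides either way against a steady friction of 6 N and stays where left, even carrying the gauge (gauge and rod weigh 2.9 N together)
- rod_grip (a point): middle of the black flat-sided grip on top of the rod, 16 mm wide (gauge x), 36 mm long (gauge y), 26 mm high; always 137 mm minus the reading above the bar's underside
- stand: blue sheet-metal gauge stand, fixed: foot plate 70 x 112 mm, two cheeks at y = +-40 mm (4 mm thick, 44 mm wide) whose top edges, 86 mm up, carry the gauge bar laid along the stand's y between leaning ears 14 mm high (gap 27 mm at the bottom, 35 mm at the top); the rod hangs free between the cheeks. Origin: centre of the underside
- stand_seat (a point): where the middle of the gauge bar's underside (gauge_foot) belongs in the stand: midway between the cheeks, level with their top edges
- tray_green_in (a point): green (depth 50 to 60 mm, good): open square plastic tray, 124 x 124 x 30 mm, walls 4 mm and floor 7 mm thick, fixed to the bench; the point is the middle of its inner floor, x and y along its sides. The three trays change places from start to start.
- tray_yellow_in (a point): yellow (deeper than 60 mm, too little resin): open square plastic tray, 124 x 124 x 30 mm, walls 4 mm and floor 7 mm thick, fixed to the bench; the point is the middle of its inner floor, x and y along its sides. The three trays change places from start to start.
- tray_red_in (a point): red (shallower than 50 mm, too much resin): open square plastic tray, 124 x 124 x 30 mm, walls 4 mm and floor 7 mm thick, fixed to the bench; the point is the middle of its inner floor, x and y along its sides. The three trays change places from start to start.
- ipa: white bottle with a blue nozzle, 60 mm diameter, 137 mm high, loose bystander; origin at the centre of its underside
- cup: clear plastic dosing cup, 55 mm diameter, 43 mm high, loose bystander; origin at the centre of its underside
There are look-alikes about, which are no part of the job. What is shaped like the gauge but blue is not meant.

How it is judged:
By the outcome, as a careful person would: the job done as asked, in the order asked, and still so for the second after the job is handed in, with the robot touching nothing.
It also fails if it takes over 67 s, if anything falls off the work surface, if the arm or the gripper's body presses on something with over 40 N, if the wrist force passes 120 N, or if a joint passes its speed limit or range.

ROBOT

A 6-joint arm with a two-finger parallel gripper is mounted at the origin on a cart in front of the work surface, level with it; the furniture and walls round the work are solid. World frame = base frame: x ahead of the robot, y to its left, z up, the work surface at z = 0. Lengths are in mm, angles in rad, forces in N, time in s.
With the tool pointing down it reaches from about 425 to 1125 mm from the base axis. Payload 14.9 kg.
Tool frame: the origin (TCP) lies midway between the tips of the shut fingers; the grasp point (between the pads) lies 19 mm behind it; z points along the fingers, y is the line along which they close (so a half turn about z gives the same grasp; the last joint's range is limited). The gripper opens to 91 mm and grips with 3 to 60 N. Pads are 32 mm wide; open, the fingers measure 118 mm over their backs; the gripper's body (76 mm by 178 mm) begins 60 mm behind the grasp point.
Start: joints at [-0.033, 0.379, 1.734, -0, 1.028, -0.033], TCP at [700.013, -0.006, 213.932] pointing down, gripper open.
Joint ranges: [-2.77, 2.77], [-0.74, 2.19], [0, 2.66], [-1.06, 4.2], [0.31, 2.87], [-3.08, 3.08]. Speed limits (rad/s): [1.89, 1.89, 2.39, 3.14, 3.14, 3.14].

INTERFACE

Orientations are given as a rotation vector (axis times angle).
In Python, from workcell import bot gives the robot as it stands.
- The arm moves only by the tool servo_tool, never from a script. Its argument "deltas" is a list of rows, each a list of 5 numbers: the shift along the world's x, y, z in m, then the turn about the world's z in degrees, then the finger opening in m, from 0 to 0.0912. A call has 1 to 5 rows; each row shifts and turns the commanded pose from where the row before left it; what a row does not reach is not made up. A row lasts 1/12 s, in which the tool goes at most 41.7 mm and 7.16 degrees, less where a joint would pass 70% of its speed; a pose out of reach is approached as far as the arm can. A call is refused whole if a number of a shift passes 0.0417 or a number of a turn 7.16, either way. A call with a gripper value outside its range is refused whole. The fingers move at their own pace and stop on an object; the grip force is fixed at half the most. Time passes only in rows, so rows that do not move let the fingers close. It gives the time, the measured TCP pose, the force, the opening and the grip force at its end, in the units of the state.
- bot.get_state(): the state, without advancing time (a new reading comes with each control period).
- bot.grab_frame(name): name is "scene" or "side" or "wrist"; returns (picture, depth): 480x640x3 uint8, blue, green, red; 480x640 float32, mm along the optical axis (not along the pixel's ray), 0 where there is no reading.
- bot.camera_info(name): a dict with "fx", "fy", "cx", "cy" (pixels), "rvec" (rotation vector, rad) and "tvec" (3), from world to camera coordinates, as OpenCV has them; the wrist camera has in their place "mount" (4x4, takes a point from camera to tool coordinates, whose origin is the TCP and whose axes are the flange's). Camera axes: x right, y down, z forward; pixel columns grow to the right and rows downward; lengths in mm; the calibration is good to about 2 mm. A picture is of the moment at which its call begins: read the wrist's pose just before it. camera_info takes no time and is no camera call.
- bot.close_job(): hands the job in; it is judged then, once.
The state is a dict: "t": time; "joint_positions": joint angles; "qd": joint speeds; "tau": joint torques, N m; "tcp_pos": TCP position; "orientation": TCP orientation; "wrist_force": force on the tool from outside, world axes, zero at the start; "torque": the same for the moment, N m; "width": finger opening in mm; "grip_force": force on a finger pad.
Only numpy, scipy, OpenCV 4.12 (cv2) and the standard library are available. Lean on these libraries where they do the work, as an engineer would, in place of code of your own. Each camera call takes 0.05 s, during which the arm holds its last target. There are 200 camera calls.

## Working session

There is one attempt and no reset: what is moved stays moved. The work goes in short steps, Python scripts to look and compute and a tool call to move; the robot and the scene stay as the last step left them, time stands still between calls to the robot, and variables do not carry over. Pictures are saved under pics/ and viewed, at most 10 in all, crops included, and the job is handed in when it is done.

Besides the shell and the picture viewer there is one more tool, called after "Call:" by a JSON object that holds its "name" and its "arguments". servo_tool: Moves the arm, as the interface text tells. Its arguments: {"type":"object","properties":{"deltas":{"type":"array"}},"required":["deltas"]}

```bash
mkdir -p pics; cat > h.py <<'E'
import numpy as np, cv2
from workcell import bot
def grab(n):
    s=bot.get_state(); im,d=bot.grab_frame(n); np.savez('/tmp/%s.npz'%n,im=im,d=d,p=s['tcp_pos'],o=s['orientation']); return im,d
def world(n,d=None):
    f=np.load('/tmp/%s.npz'%n); d=f['d']; c=bot.camera_info(n)
    v,u=np.mgrid[:480,:640]
    P=np.stack([(u-c['cx'])/c['fx']*d,(v-c['cy'])/c['fy']*d,d],-1).astype(float)
    if n=='wrist':
        M=np.array(c['mount']); P=P@M[:3,:3].T+M[:3,3]
        R=cv2.Rodrigues(np.array(f['o'],float))[0]; W=P@R.T+f['p']
    else:
        R=cv2.Rodrigues(np.array(c['rvec'],float))[0]; W=(P-np.ravel(c['tvec']))@R
    W[d==0]=np.nan
    return f['im'],W
E
python3 - <<'E'
from h import *
for n in ('scene','side','wrist'):
    im,d=grab(n); cv2.imwrite('pics/%s0.png'%n,im)
a=np.load('/tmp/scene.npz')['im'];
print(bot.get_state())
for n in ('scene','side','wrist'): print(bot.camera_info(n))
E
```

```text
{'t': 0.15, 'joint_positions': array([-3.32795496e-02,  3.79309308e-01,  1.73462541e+00, -4.39284786e-05,
        1.02849336e+00, -3.32903563e-02]), 'qd': array([-1.24787131e-03, -9.37070853e-04, -2.64899508e-03,  4.14439762e-04,
        1.13974573e-05, -1.46114209e-03]), 'tau': array([-6.05650021e-04, -7.64114213e+01, -4.34656477e+01,  6.51094434e-02,
        4.09642188e-02, -4.73684588e-05]), 'tcp_pos': array([6.99709561e+02, 8.17125285e-03, 2.13434614e+02]), 'orientation': array([-2.22099097e+00, -2.22106536e+00,  9.39498839e-04]), 'wrist_force': array([-0.17868845, -0.53205196, -0.0161776 ]), 'torque': array([0.06477041, 0.03798572, 0.00807015]), 'grip_force': 0.0, 'width': 91.2531553120216}
{'fx': 522.3882675084981, 'fy': 522.3882675084981, 'cx': 308.5898202744984, 'cy': 236.40581194609658, 'rvec': array([ 2.12523392, -1.01443239,  0.44053052]), 'tvec': array([-364.25506466,  381.62346919, 1162.66006638])}
{'fx': 569.886296594156, 'fy': 569.886296594156, 'cx': 321.75633146695975, 'cy': 239.5412474124991, 'rvec': array([ 0.59011798, -2.46878825,  1.42226192]), 'tvec': array([ 471.70192001,  266.3023108 , 1444.92639213])}
{'fx': 404.81483998729067, 'fy': 404.81483998729067, 'cx': 317.9194269965091, 'cy': 238.00419878902056, 'mount': array([[-5.12312149e-04, -9.67211927e-01, -2.53970127e-01,
         7.18582798e+01],
       [ 9.99998818e-01, -8.63705403e-04,  1.27209695e-03,
         9.38462481e-01],
       [-1.44974271e-03, -2.53969175e-01,  9.67211226e-01,
        -1.70690030e+02],
       [ 0.00000000e+00,  0.00000000e+00,  0.00000000e+00,
         1.00000000e+00]])}
```

View pics/scene0.png

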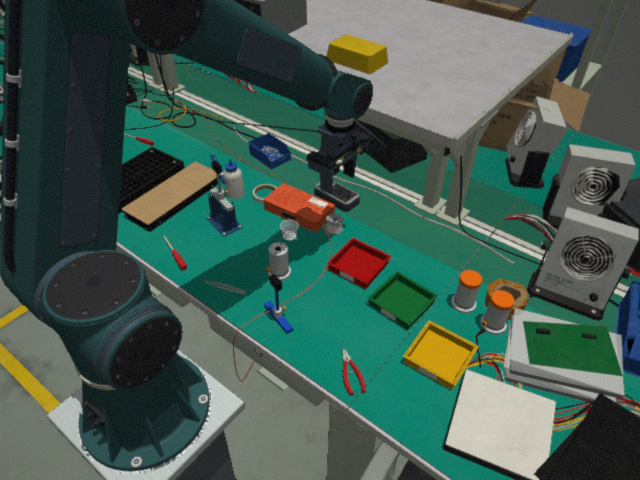

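View pics/side0.png

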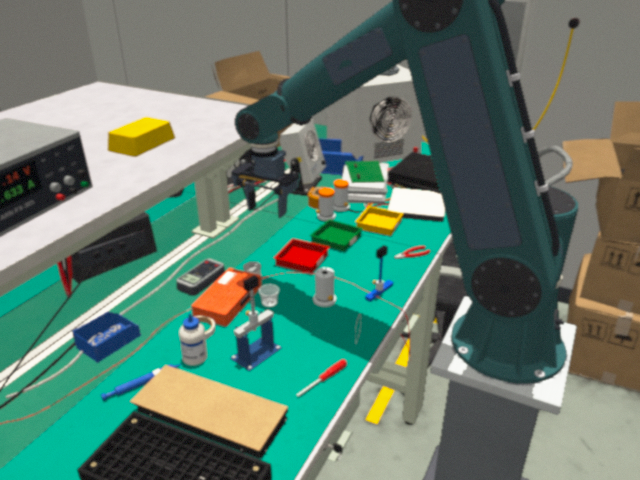

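The scene view shows the open housing at about (279,258) and the gauge in its blue stand at (222,208). The blue look-alike is at (278,305), and the trays are red (358,262), green (402,298) and yellow (440,352).

```bash
python3 - <<'E'
from h import *
for n,px in (('scene',{'hous':(279,246),'hbody':(280,262),'red':(360,262),'green':(402,298),'yel':(440,352),'stand':(225,205),'grip':(213,170),'ipa':(232,165),'cup':(289,227),'table':(330,320)}),
             ('side',{'hous':(325,272),'stand':(255,335),'grip':(250,285),'red':(302,255),'green':(336,235),'yel':(380,219),'table':(300,330)})):
    im,W=world(n)
    for k,(u,v) in px.items(): print(n,k,np.nanmedian(W[v-2:v+3,u-2:u+3].reshape(-1,3),0).round())
a=cv2.resize(world('scene')[0][140:340,180:300],None,fx=3,fy=3,interpolation=cv2.INTER_CUBIC)
b=cv2.resize(world('side')[0][250:380,220:360],None,fx=3,fy=3,interpolation=cv2.INTER_CUBIC)
c=np.zeros((600,790,3),np.uint8); c[:600,:360]=a; c[:390,365:785]=b
cv2.imwrite('pics/crop1.png',c)
E
```

```text
scene hous [507.  47.  95.]
scene hbody [482.  20.  68.]
scene red [ 668. -115.    9.]
scene green [ 629. -278.    8.]
scene yel [ 539. -440.    9.]
scene stand [534. 278. 101.]
scene grip [683. 499.  37.]
scene ipa [675. 392. 116.]
scene cup [648. 132.  19.]
scene table [ 453. -172.    3.]
side hous [500.  38.  95.]
side stand [590. 260.   3.]
side grip [547. 327. 213.]
side red [ 666. -130.    8.]
side green [ 624. -296.    9.]
side yel [ 536. -468.    9.]
side table [495. 192.   4.]
```

View pics/crop1.png

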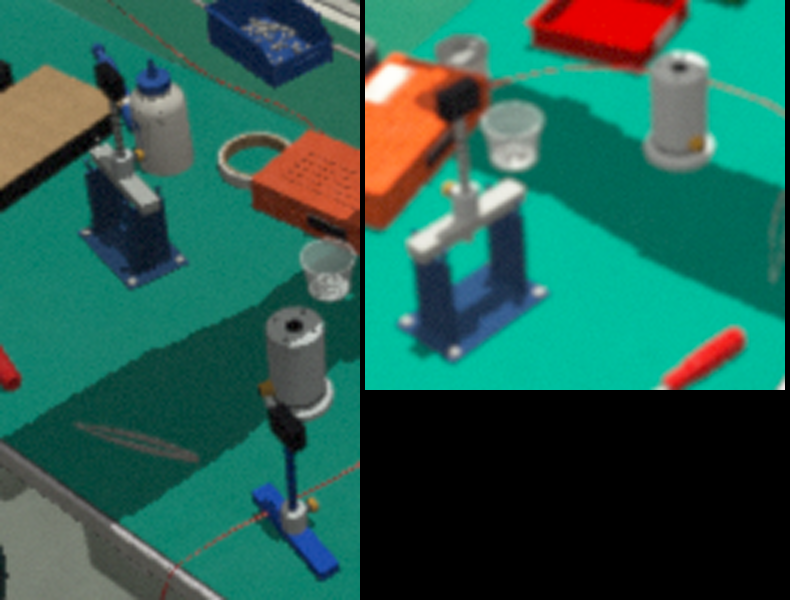

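```bash
python3 - <<'E'
from h import *
P=[];C=[]
for n in ('scene','side'):
    im,W=world(n); P.append(W.reshape(-1,3)); C.append(im.reshape(-1,3))
def sel(i,c,r,z0,z1):
    m=(np.hypot(P[i][:,0]-c[0],P[i][:,1]-c[1])<r)&(P[i][:,2]>z0)&(P[i][:,2]<z1); return P[i][m],C[i][m]
for i in (0,1):
    for nm,c,r,z0,z1 in (('bar',(545,295),80,90,108),('grip',(545,295),80,185,235),('htop',(500,38),45,89,102),('ipa',(670,390),60,60,150)):
        p,_=sel(i,c,r,z0,z1); 
        if len(p)<5: print(i,nm,len(p)); continue
        print(i,nm,len(p),p.mean(0).round(),p.min(0).round(),p.max(0).round(),[np.round(x,1) for x in cv2.minAreaRect(p[:,:2].astype(np.float32))])
    p,c=sel(i,(500,38),60,10,45); c=c.astype(int); m=(c[:,2]-c[:,0]>60); print('gland',m.sum(),p[m].mean(0).round() if m.any() else '')
    for nm,f in (('red',lambda c:(c[:,2]>120)&(c[:,1]<60)&(c[:,0]<60)),('green',lambda c:(c[:,1]>60)&(c[:,2]<50)&(c[:,0]<70)),('yel',lambda c:(c[:,2]>140)&(c[:,1]>110)&(c[:,0]<80))):
        cc={'red':(667,-122),'green':(627,-287),'yel':(538,-454)}[nm]
        p,c=sel(i,cc,110,20,40); c=c.astype(int); p=p[f(c)]
        print(i,nm,len(p),[np.round(x,1) for x in cv2.minAreaRect(p[:,:2].astype(np.float32))])
E
```

```text
0 bar 184 [544. 304. 100.] [521. 257.  90.] [576. 371. 108.] [array([548.7, 313.6]), array([116.8,  37.9]), np.float64(74.9)]
0 grip 106 [546. 308. 215.] [538. 291. 185.] [562. 332. 227.] [array([548.5, 310.8]), array([42.4, 17.4]), np.float64(75.7)]
0 htop 219 [495.  39.  95.] [469.  13.  89.] [521.  67. 101.] [array([496.3,  39.7]), array([51.7, 50. ]), np.float64(20.8)]
0 ipa 348 [664. 383.  92.] [642. 361.  60.] [700. 420. 135.] [array([666.7, 386.2]), array([53. , 59.3]), np.float64(49.6)]
gland 3 [469.  55.  34.]
0 red 293 [array([ 654.8, -118.3]), array([134.9, 132.6]), np.float64(3.0)]
0 green 441 [array([ 615.6, -285.1]), array([131.9, 136.6]), np.float64(86.5)]
0 yel 553 [array([ 525.9, -444.4]), array([134.8, 131.8]), np.float64(2.4)]
1 bar 368 [549. 322.  99.] [521. 260.  90.] [583. 374. 108.] [array([548.6, 318.1]), array([112.3,  46.2]), np.float64(72.8)]
1 grip 199 [549. 322. 214.] [538. 300. 187.] [563. 338. 228.] [array([551.2, 319. ]), array([41.1, 21.6]), np.float64(72.3)]
1 htop 186 [497.  48.  96.] [473.  16.  89.] [527.  74. 102.] [array([496.7,  49.1]), array([50. , 55.1]), np.float64(30.4)]
1 ipa 638 [666. 410.  92.] [644. 374.  60.] [704. 433. 139.] [array([672.1, 404. ]), array([58.9, 52.5]), np.float64(25.7)]
gland 12 [472.  62.  32.]
1 red 286 [array([ 655.6, -114.3]), array([130.3, 139.6]), np.float64(2.9)]
1 green 327 [array([ 617.4, -280.9]), array([139.5, 135.4]), np.float64(88.3)]
1 yel 251 [array([ 529.1, -442. ]), array([132. , 141.3]), np.float64(1.5)]
```

Call:
{"name": "servo_tool", "arguments": {"deltas": [[0, 0.02, 0.03, 0, 0.0912], [-0.02, 0.035, 0.035, 0, 0.0912], [-0.03, 0.035, 0.035, 0, 0.0912], [-0.03, 0.035, 0.03, 0, 0.0912], [-0.03, 0.035, 0, 0, 0.0912]]}}

```text
t: 0.57
tcp_pos: [614.0, 131.4, 323.8]
orientation: [2.22, 2.218, 0.008]
wrist_force: [0.6, 0.6, 0.1]
width: 90.8
grip_force: 0.0
```

Call:
{"name": "servo_tool", "arguments": {"deltas": [[-0.01, 0.035, 0, -5, 0.0912], [-0.01, 0.035, 0, -5, 0.0912], [-0.01, 0.03, 0, -5, 0.0912], [-0.01, 0.03, 0, 0, 0.0912], [0, 0.02, 0, 0, 0.0912]]}}

```text
t: 0.98
tcp_pos: [571.2, 282.9, 319.1]
orientation: [-2.491, -1.913, 0.001]
wrist_force: [-0.0, 0.2, 0.6]
width: 91.2
grip_force: 0.0
```

Call:
{"name": "servo_tool", "arguments": {"deltas": [[0, 0, 0, 0, 0.0912], [0, 0, 0, 0, 0.0912], [0, 0, 0, 0, 0.0912]]}}

```text
t: 1.23
tcp_pos: [572.9, 280.2, 318.9]
orientation: [2.492, 1.913, -0.001]
wrist_force: [0.9, -0.7, -0.2]
width: 91.5
grip_force: 0.0
```

```bash
python3 - <<'E'
from h import *
im,d=grab('wrist'); im,W=world('wrist')
cv2.imwrite('pics/w1.png',im)
P=W.reshape(-1,3)
for nm,z0,z1 in (('grip',190,235),('bar',92,106),('guide',112,135)):
    m=(np.hypot(P[:,0]-549,P[:,1]-315)<80)&(P[:,2]>z0)&(P[:,2]<z1); p=P[m]
    if len(p)>5: print(nm,len(p),p.mean(0).round(1),p.min(0).round(),p.max(0).round(),[np.round(x,1) for x in cv2.minAreaRect(p[:,:2].astype(np.float32))])
print(bot.get_state()['tcp_pos'],bot.get_state()['orientation'])
E
```

```text
grip 1420 [551.8 317.3 221. ] [539. 298. 201.] [562. 335. 225.] [array([550.7, 316.3]), array([35.7, 16.4]), np.float64(74.7)]
bar 1784 [554.5 324.3  99.6] [526. 261.  92.] [578. 371. 106.] [array([548.8, 316.6]), array([109.4,  39.4]), np.float64(75.8)]
guide 321 [560.5 314.4 121.1] [550. 306. 112.] [572. 327. 134.] [array([561.8, 315.3]), array([21.1, 21. ]), np.float64(84.9)]
[573.03593334 279.84943575 318.97548709] [ 2.49292144e+00  1.91175482e+00 -7.18952599e-04]
```

View pics/w1.png

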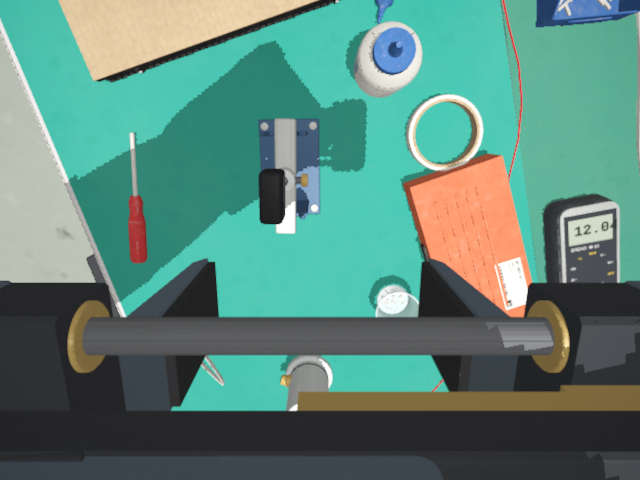

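Call:
{"name": "servo_tool", "arguments": {"deltas": [[-0.011, 0.018, -0.01, 0, 0.06], [-0.011, 0.018, -0.02, 0, 0.06], [0, 0, -0.015, 0, 0.06], [0, 0, 0, 0, 0.06], [0, 0, 0, 0, 0.06]]}}

```text
t: 1.7
tcp_pos: [551.0, 315.7, 273.9]
orientation: [-2.493, -1.912, 0.002]
wrist_force: [0.1, -0.1, 0.2]
width: 61.2
grip_force: 0.0
```

Call:
{"name": "servo_tool", "arguments": {"deltas": [[0, 0, -0.027, 0, 0.06], [0, 0, -0.027, 0, 0.06], [0, 0, -0.02, 0, 0.06], [0, 0, -0.007, 0, 0.06], [0, 0, 0, 0, 0.04]]}}

```text
t: 2.12
tcp_pos: [551.1, 315.8, 192.6]
orientation: [-2.493, -1.911, 0.002]
wrist_force: [0.1, 0.2, 0.4]
width: 55.8
grip_force: 0.0
```

Call:
{"name": "servo_tool", "arguments": {"deltas": [[0, 0, 0, 0, 0.02], [0, 0, 0, 0, 0.01], [0, 0, 0, 0, 0.005], [0, 0, 0, 0, 0.005], [0, 0, 0, 0, 0.005]]}}

```text
t: 2.53
tcp_pos: [551.3, 316.8, 194.0]
orientation: [2.492, 1.912, 0.002]
wrist_force: [-0.2, -0.4, 0.1]
width: 22.9
grip_force: 0.0
```

Call:
{"name": "servo_tool", "arguments": {"deltas": [[0, 0, 0, 0, 0.005], [0, 0, 0, 0, 0.005], [0, 0, 0, 0, 0.005]]}}

```text
t: 2.78
tcp_pos: [551.0, 316.8, 193.6]
orientation: [-2.492, -1.912, -0.0]
wrist_force: [-1.5, 1.0, 4.4]
width: 15.5
grip_force: 30.0
```

```bash
python3 - <<'E'
from h import *
s=bot.get_state();print({k:np.round(s[k],2) for k in ('t','tcp_pos','orientation','wrist_force','torque','width','grip_force')})
E
```

```text
{'t': np.float64(2.78), 'tcp_pos': array([551.03, 316.82, 193.56]), 'orientation': array([-2.49, -1.91, -0.  ]), 'wrist_force': array([-1.51,  0.99,  4.4 ]), 'torque': array([ 0.04,  0.46, -0.04]), 'width': np.float64(15.48), 'grip_force': np.float64(29.95)}
```

Call:
{"name": "servo_tool", "arguments": {"deltas": [[0, 0, 0.008, 0, 0.005], [0, 0, 0.018, 0, 0.005], [0, 0, 0.028, 0, 0.005], [0, -0.01, 0.03, 0, 0.005], [-0.006, -0.03, 0.02, 0, 0.005]]}}

```text
t: 3.2
tcp_pos: [546.0, 278.5, 300.0]
orientation: [2.49, 1.915, 0.004]
wrist_force: [1.3, 0.1, -1.3]
width: 15.5
grip_force: 30.0
```

Call:
{"name": "servo_tool", "arguments": {"deltas": [[-0.01, -0.041, 0.006, 0, 0.005], [-0.01, -0.041, 0, 0, 0.005], [-0.01, -0.041, 0, 0, 0.005], [-0.01, -0.041, 0, 0, 0.005], [-0.01, -0.041, 0, 0, 0.005]]}}

```text
t: 3.62
tcp_pos: [494.5, 73.0, 303.2]
orientation: [2.492, 1.913, -0.0]
wrist_force: [0.9, 0.3, -2.2]
width: 15.9
grip_force: 30.0
```

Call:
{"name": "servo_tool", "arguments": {"deltas": [[-0.01, -0.041, 0, 0, 0.005], [-0.01, -0.041, 0, 0, 0.005], [-0.005, -0.03, 0, 0, 0.005], [0, -0.015, 0, 0, 0.005], [0, 0, 0, 0, 0.005]]}}

```text
t: 4.03
tcp_pos: [470.4, -53.8, 303.3]
orientation: [2.495, 1.909, -0.0]
wrist_force: [-0.2, -0.9, -2.6]
width: 15.9
grip_force: 30.0
```

Call:
{"name": "servo_tool", "arguments": {"deltas": [[0, 0, 0, 0, 0.005], [0, 0, 0, 0, 0.005], [0, 0, 0, 0, 0.005]]}}

```text
t: 4.28
tcp_pos: [471.0, -50.5, 303.0]
orientation: [-2.491, -1.914, 0.0]
wrist_force: [1.0, -0.9, -2.7]
width: 15.4
grip_force: 30.0
```

```bash
python3 - <<'E'
from h import *
im,d=grab('wrist'); im,W=world('wrist')
cv2.imwrite('pics/w2.png',im)
P=W.reshape(-1,3)
m=(np.hypot(P[:,0]-497,P[:,1]-45)<45)&(P[:,2]>85)&(P[:,2]<105); p=P[m]
if len(p): print(len(p),np.median(p,0).round(1),cv2.minAreaRect(p[:,:2].astype(np.float32)),cv2.minEnclosingCircle(p[:,:2].astype(np.float32)))
print(bot.get_state()['tcp_pos'],bot.get_state()['orientation'],bot.get_state()['wrist_force'])
E
```

```text
2512 [497.3  43.4  95. ] ((497.14849853515625, 42.47624969482422), (50.96883010864258, 50.24812698364258), 75.24752044677734) ((497.1502685546875, 42.85566711425781), 25.913372039794922)
[470.9802738  -50.45868611 302.97838153] [-2.49103586e+00 -1.91384719e+00  1.85347600e-04] [-0.0638884  -0.8961416  -2.51877462]
```

View pics/w2.png

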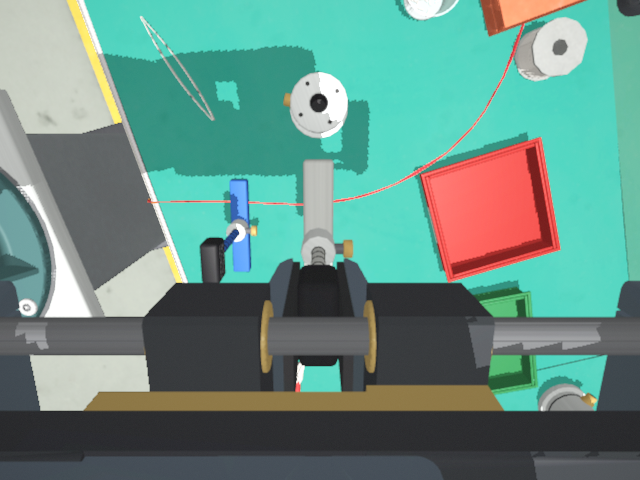

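```bash
python3 - <<'E'
from h import *
im,W=world('wrist'); f=np.load('/tmp/wrist.npz')
R=cv2.Rodrigues(f['o'].astype(float))[0]; T=(W-f['p'])@R
v,u=np.mgrid[:480,:640]
m=(v>150)&(v<245)&(u>295)&(u<340)&(T[...,2]>85)&(T[...,2]<105)
p=T[m]; print('bar',len(p),'x',np.percentile(p[:,0],[0,1,99,100]).round(1),'y',np.percentile(p[:,1],[1,50,99]).round(1),'z',np.percentile(p[:,2],[5,50,95]).round(1))
for a in (20,30,40,50):
    q=p[abs(p[:,0]-a)<4]; 
    if len(q): print(a,np.percentile(q[:,1],[2,98]).round(1),np.median(q[:,2]).round(1))
g=cv2.cvtColor(im,cv2.COLOR_BGR2GRAY); b=(g[90:115,305:333]<60); ys,xs=np.nonzero(b); cx,cy=xs.mean()+305,ys.mean()+90
c=bot.camera_info('wrist');M=np.array(c['mount'])
r=R@M[:3,:3]@np.array([(cx-c['cx'])/c['fx'],(cy-c['cy'])/c['fy'],1]); o=R@M[:3,3]+f['p']
h=o+r*(95-o[2])/r[2]; print(b.sum(),cx,cy,h.round(1),'from tcp',(h-f['p']).round(1))
E
```

```text
bar 2202 x [ 1.7  5.7 54.3 54.4] y [-8.8  0.6 10.5] z [92.3 93.7 95.1]
20 [-8.8 10.5] 93.8
30 [-8.7 10.4] 93.7
40 [-8.6 10.3] 93.6
50 [-8.5 10.3] 93.8
203 318.192118226601 102.57142857142857 [497.5  43.1  95. ] from tcp [  26.5   93.6 -208. ]
```

Call:
{"name": "servo_tool", "arguments": {"deltas": [[0.006, 0.024, 0, 0, 0.005], [0.008, 0.03, -0.01, 0, 0.005], [0.008, 0.025, -0.02, 0, 0.005], [0.004, 0.015, -0.02, 0, 0.005], [0, 0, -0.015, 0, 0.005]]}}

```text
t: 4.75
tcp_pos: [497.1, 45.8, 236.7]
orientation: [-2.489, -1.916, 0.0]
wrist_force: [-0.5, 1.1, -2.5]
width: 16.2
grip_force: 30.0
```

Call:
{"name": "servo_tool", "arguments": {"deltas": [[0, 0, -0.005, 0, 0.005], [0, 0, 0, 0, 0.005], [0, 0, 0, 0, 0.005]]}}

```text
t: 5.0
tcp_pos: [497.1, 42.8, 233.5]
orientation: [2.492, 1.913, 0.0]
wrist_force: [0.4, 0.3, -1.9]
width: 16.0
grip_force: 30.0
```

```bash
python3 - <<'E'
from h import *
print(bot.get_state()['tcp_pos'],bot.get_state()['wrist_force'])
grab('side');grab('scene')
a=cv2.resize(world('scene')[0][160:300,210:330],None,fx=3.3,fy=4.2,interpolation=cv2.INTER_CUBIC)
b=cv2.resize(world('side')[0][200:340,265:385],None,fx=3.3,fy=4.2,interpolation=cv2.INTER_CUBIC)
cv2.imwrite('pics/c2.png',np.hstack([a,b]))
E
```

```text
[497.08669863  42.80284545 233.54116106] [ 0.41058506  0.25992459 -1.90978367]
```

View pics/c2.png

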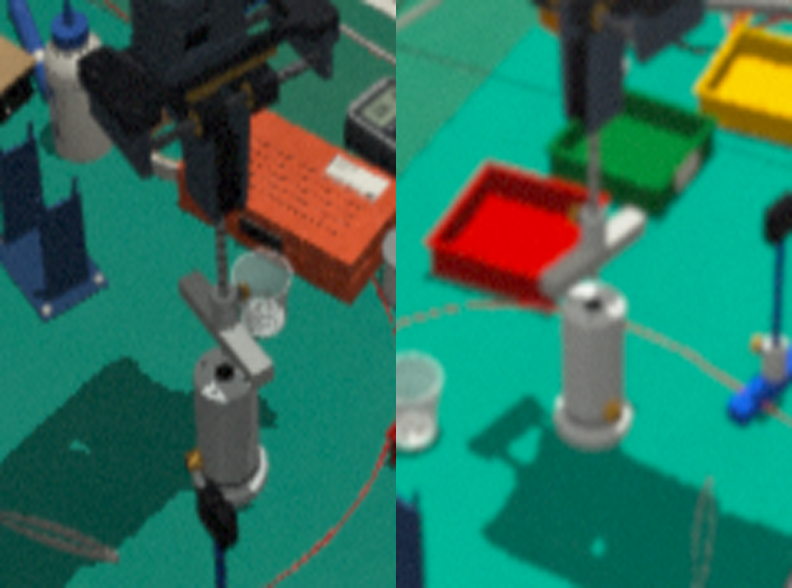

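The gauge hangs over the bore in both views: the mouth is at (222,372) on the left and (595,305) on the right, with the rod axis in line. The wrist view was nearly vertical over the bore, so I'll use its depth for a rough resin level before approaching.

```bash
python3 - <<'E'
from h import *
im,W=world('wrist'); print(W[94:112:2,310:328:2,2].round(0))
E
```

```text
[[96. 95. 94. 95. 96. 96. 94. 96. 96.]
 [95. 96. 86. 77. 77. 77. 88. 95. 96.]
 [93. 80. 66. 53. 52. 56. 67. 81. 95.]
 [94. 59. 43. 32. 31. 31. 45. 62. 94.]
 [78. 38. 32. 32. 32. 31. 32. 45. 81.]
 [73. 30. 32. 32. 32. 32. 31. 31. 80.]
 [78. 33. 31. 32. 32. 31. 31. 32. 96.]
 [94. 32. 31. 31. 33. 32. 32. 31. 95.]
 [94. 96. 32. 31. 32. 31. 32. 95. 95.]]
```

Call:
{"name": "servo_tool", "arguments": {"deltas": [[0, 0.0006, -0.006, 0, 0.005], [0, 0, -0.008, 0, 0.005], [0, 0, -0.008, 0, 0.005], [0, 0, -0.004, 0, 0.005], [0, 0, 0, 0, 0.005]]}}

```text
t: 5.52
tcp_pos: [496.2, 43.2, 205.6]
orientation: [-2.492, -1.912, 0.003]
wrist_force: [-0.1, -0.3, -3.0]
width: 15.5
grip_force: 30.0
```

Wrist depth puts the resin at z ≈ 31.7, so the depth is about 63 mm, to be confirmed with the gauge. I expect it to bottom near TCP z ≈ 150.

Call:
{"name": "servo_tool", "arguments": {"deltas": [[0, 0, -0.0015, 0, 0.005], [0, 0, -0.0015, 0, 0.005], [0, 0, -0.0015, 0, 0.005], [0, 0, -0.0015, 0, 0.005], [0, 0, -0.0015, 0, 0.005]]}}

```text
t: 5.93
tcp_pos: [497.4, 43.3, 200.1]
orientation: [2.492, 1.912, 0.001]
wrist_force: [-1.7, -1.0, 5.1]
width: 15.9
grip_force: 30.0
```

Call:
{"name": "servo_tool", "arguments": {"deltas": [[0, 0, -0.004, 0, 0.005], [0, 0, -0.004, 0, 0.005], [0, 0, -0.004, 0, 0.005], [0, 0, -0.004, 0, 0.005], [0, 0, -0.004, 0, 0.005]]}}

```text
t: 6.35
tcp_pos: [497.4, 43.3, 179.9]
orientation: [2.492, 1.912, 0.001]
wrist_force: [-1.5, -1.3, 5.7]
width: 16.2
grip_force: 30.0
```

Call:
{"name": "servo_tool", "arguments": {"deltas": [[0, 0, -0.004, 0, 0.005], [0, 0, -0.004, 0, 0.005], [0, 0, -0.004, 0, 0.005], [0, 0, -0.003, 0, 0.005], [0, 0, -0.003, 0, 0.005]]}}

```text
t: 6.77
tcp_pos: [497.3, 43.3, 161.9]
orientation: [2.492, 1.912, 0.001]
wrist_force: [-2.9, -0.6, 5.8]
width: 16.3
grip_force: 30.0
```

Call:
{"name": "servo_tool", "arguments": {"deltas": [[0, 0, -0.002, 0, 0.005], [0, 0, -0.002, 0, 0.005], [0, 0, -0.002, 0, 0.005], [0, 0, -0.001, 0, 0.005], [0, 0, -0.001, 0, 0.005]]}}

```text
t: 7.18
tcp_pos: [497.4, 43.3, 154.0]
orientation: [2.492, 1.912, 0.001]
wrist_force: [-2.7, -1.3, 5.4]
width: 16.1
grip_force: 30.0
```

Call:
{"name": "servo_tool", "arguments": {"deltas": [[0, 0, -0.001, 0, 0.005], [0, 0, -0.001, 0, 0.005], [0, 0, 0, 0, 0.005]]}}

```text
t: 7.43
tcp_pos: [497.5, 43.3, 152.2]
orientation: [2.492, 1.912, 0.001]
wrist_force: [-1.4, -0.2, 7.2]
width: 15.9
grip_force: 30.0
```

Call:
{"name": "servo_tool", "arguments": {"deltas": [[0, 0, -0.001, 0, 0.005], [0, 0, 0, 0, 0.005]]}}

```text
t: 7.6
tcp_pos: [498.1, 43.3, 152.0]
orientation: [2.492, 1.912, 0.002]
wrist_force: [-4.4, -1.0, 20.4]
width: 16.2
grip_force: 30.0
```

Force jumped to 20 N at TCP z 152.0, so the rod is on the resin and reads about 61–62 mm. That is close to the 60 mm limit, so I'll check it again later. Lifting smoothly now.

Call:
{"name": "servo_tool", "arguments": {"deltas": [[0, 0, 0.001, 0, 0.005], [0, 0, 0.002, 0, 0.005], [0, 0, 0.004, 0, 0.005], [0, 0, 0.007, 0, 0.005], [0, 0, 0.011, 0, 0.005]]}}

```text
t: 8.02
tcp_pos: [496.5, 43.3, 175.6]
orientation: [-2.492, -1.912, 0.002]
wrist_force: [-0.6, -0.3, -3.3]
width: 16.0
grip_force: 30.0
```

Call:
{"name": "servo_tool", "arguments": {"deltas": [[0, 0, 0.014, 0, 0.005], [0, 0, 0.016, 0, 0.005], [0, 0, 0.016, 0, 0.005], [0, 0, 0.013, 0, 0.005], [0, 0, 0.009, 0, 0.005]]}}

```text
t: 8.43
tcp_pos: [497.5, 43.3, 245.8]
orientation: [2.491, 1.912, 0.003]
wrist_force: [-0.9, 1.1, -2.2]
width: 15.9
grip_force: 30.0
```

Call:
{"name": "servo_tool", "arguments": {"deltas": [[0, 0, 0.005, 0, 0.005], [0, 0, 0.002, 0, 0.005], [0, 0, 0, 0, 0.005], [0, 0, 0, 0, 0.005]]}}

```text
t: 8.77
tcp_pos: [496.6, 43.3, 250.0]
orientation: [-2.492, -1.912, 0.001]
wrist_force: [-0.9, -0.5, -3.6]
width: 15.6
grip_force: 30.0
```

```bash
python3 - <<'E'
from h import *
im,d=grab('wrist'); im,W=world('wrist'); f=np.load('/tmp/wrist.npz'); print(f['p'])
R=cv2.Rodrigues(f['o'].astype(float))[0]; T=(W-f['p'])@R
m=(abs(T[...,1])<9)&(T[...,0]>20)&(T[...,0]<54)&(T[...,2]>25)&(T[...,2]<70)
p=T[m]; print(len(p),np.percentile(p,[1,50,99],axis=0).round(2))
grab('side');grab('scene')
a=cv2.resize(world('scene')[0][150:290,210:330],None,fx=3.3,fy=4.2,interpolation=cv2.INTER_CUBIC)
b=cv2.resize(world('side')[0][200:340,265:385],None,fx=3.3,fy=4.2,interpolation=cv2.INTER_CUBIC)
cv2.imwrite('pics/c3.png',np.hstack([a,b]))
E
```

```text
[496.62623437  43.28463118 249.98965166]
2133 [[20.46 -8.82 41.68]
 [37.94  0.07 43.26]
 [53.68  8.66 51.05]]
```

View pics/c3.png

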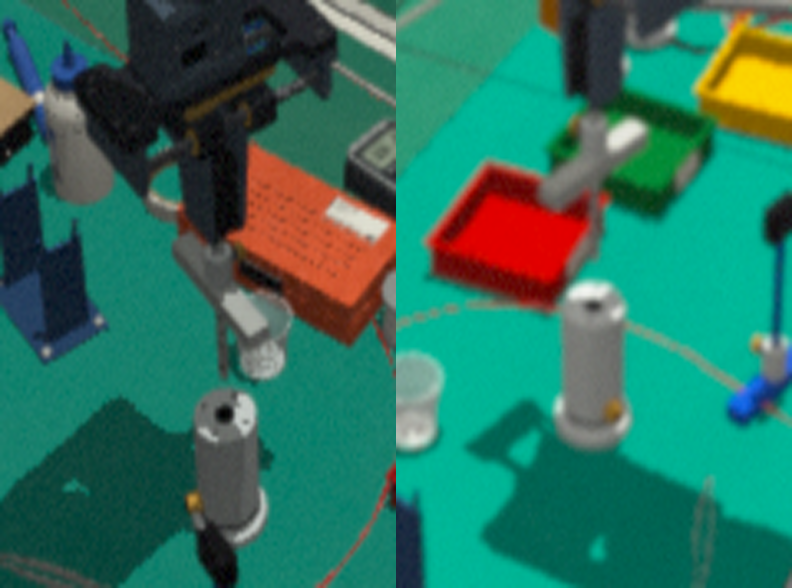

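The gauge came off with the rod well extended and the housing hasn't moved: its bore mouth is at (225,412) on the left and (595,305) on the right. Now back to the stand.

Call:
{"name": "servo_tool", "arguments": {"deltas": [[0.003, 0.012, 0, 0, 0.005], [0.005, 0.024, 0, 0, 0.005], [0.007, 0.035, 0, 0, 0.005], [0.007, 0.036, 0, 0, 0.005], [0.007, 0.036, 0, 0, 0.005]]}}

```text
t: 9.33
tcp_pos: [526.0, 188.5, 250.3]
orientation: [-2.493, -1.912, 0.0]
wrist_force: [0.9, -0.2, -3.4]
width: 15.8
grip_force: 30.0
```

Call:
{"name": "servo_tool", "arguments": {"deltas": [[0.007, 0.036, 0, 0, 0.005], [0.007, 0.036, 0, 0, 0.005], [0.006, 0.03, 0, 0, 0.005], [0.004, 0.02, 0, 0, 0.005], [0.0015, 0.0085, 0, 0, 0.005]]}}

```text
t: 9.75
tcp_pos: [551.4, 320.1, 249.9]
orientation: [-2.49, -1.914, 0.0]
wrist_force: [-0.7, -0.3, -3.5]
width: 15.6
grip_force: 30.0
```

Call:
{"name": "servo_tool", "arguments": {"deltas": [[0, 0, 0, 0, 0.005], [0, 0, 0, 0, 0.005], [0, 0, 0, 0, 0.005]]}}

```text
t: 10.0
tcp_pos: [551.1, 316.0, 250.3]
orientation: [-2.493, -1.912, 0.001]
wrist_force: [0.2, -1.4, -3.5]
width: 16.0
grip_force: 30.0
```

Call:
{"name": "servo_tool", "arguments": {"deltas": [[0, 0.0008, -0.008, 0, 0.005], [0, 0, -0.018, 0, 0.005], [0, 0, -0.024, 0, 0.005], [0, 0, -0.022, 0, 0.005], [0, 0, -0.015, 0, 0.005]]}}

```text
t: 10.42
tcp_pos: [550.6, 316.2, 161.1]
orientation: [-2.493, -1.911, 0.003]
wrist_force: [0.4, 0.8, -3.3]
width: 15.7
grip_force: 30.0
```

Call:
{"name": "servo_tool", "arguments": {"deltas": [[0, 0, -0.008, 0, 0.005], [0, 0, -0.005, 0, 0.005], [0, 0, -0.002, 0, 0.005], [0, 0, 0, 0, 0.005], [0, 0, 0, 0, 0.005]]}}

```text
t: 10.83
tcp_pos: [551.9, 317.7, 149.4]
orientation: [2.492, 1.912, 0.002]
wrist_force: [-0.0, -0.8, -3.2]
width: 15.9
grip_force: 30.0
```

Call:
{"name": "servo_tool", "arguments": {"deltas": [[0, 0, -0.002, 0, 0.005], [0, 0, -0.001, 0, 0.005], [0, 0, -0.001, 0, 0.005], [0, 0, 0, 0, 0.005]]}}

```text
t: 11.17
tcp_pos: [551.3, 317.7, 144.6]
orientation: [-2.492, -1.912, -0.0]
wrist_force: [-0.2, 1.1, -2.2]
width: 15.9
grip_force: 30.0
```

Call:
{"name": "servo_tool", "arguments": {"deltas": [[0, 0, -0.0005, 0, 0.005], [0, 0, 0, 0, 0.005]]}}

```text
t: 11.33
tcp_pos: [551.4, 317.7, 144.1]
orientation: [-2.492, -1.912, 0.0]
wrist_force: [-1.5, 0.7, -1.8]
width: 15.9
grip_force: 30.0
```

Call:
{"name": "servo_tool", "arguments": {"deltas": [[0, 0, -0.0005, 0, 0.005], [0, 0, 0, 0, 0.005]]}}

```text
t: 11.5
tcp_pos: [551.4, 317.7, 143.5]
orientation: [-2.492, -1.912, 0.0]
wrist_force: [-2.4, 0.5, -1.3]
width: 15.8
grip_force: 30.0
```

Call:
{"name": "servo_tool", "arguments": {"deltas": [[0, 0, -0.0005, 0, 0.005], [0, 0, 0, 0, 0.005]]}}

```text
t: 11.67
tcp_pos: [551.4, 317.7, 143.1]
orientation: [-2.492, -1.913, 0.0]
wrist_force: [-3.8, 1.9, 0.7]
width: 15.8
grip_force: 30.0
```

Call:
{"name": "servo_tool", "arguments": {"deltas": [[0, 0, 0, 0, 0.02], [0, 0, 0, 0, 0.03], [0, 0, 0, 0, 0.045], [0, 0, 0, 0, 0.06], [0, 0, 0, 0, 0.06]]}}

```text
t: 12.08
tcp_pos: [551.6, 317.6, 143.1]
orientation: [2.492, 1.912, 0.001]
wrist_force: [-0.8, 1.1, 0.0]
width: 43.8
grip_force: 0.0
```

Call:
{"name": "servo_tool", "arguments": {"deltas": [[0, 0, 0.01, 0, 0.06], [0, 0, 0.03, 0, 0.06], [0, 0, 0.04, 0, 0.06], [0, -0.01, 0.035, 0, 0.09], [-0.006, -0.03, 0.02, 0, 0.09]]}}

```text
t: 12.5
tcp_pos: [547.2, 279.8, 283.2]
orientation: [2.49, 1.914, 0.009]
wrist_force: [0.5, -0.3, 2.1]
width: 70.6
grip_force: 0.0
```

Call:
{"name": "servo_tool", "arguments": {"deltas": [[-0.004, -0.015, 0, 0, 0.09], [0, 0, 0, 0, 0.09], [0, 0, 0, 0, 0.09], [0, 0, 0, 0, 0.09]]}}

```text
t: 12.83
tcp_pos: [541.2, 262.8, 277.4]
orientation: [-2.492, -1.912, 0.001]
wrist_force: [-0.8, 0.9, -1.6]
width: 90.1
grip_force: 0.0
```

```bash
python3 - <<'E'
from h import *
im,d=grab('wrist'); im,W=world('wrist'); f=np.load('/tmp/wrist.npz'); print(f['p'])
cv2.imwrite('pics/w3.png',im)
P=W.reshape(-1,3); g=np.array([551.5,317]); ax=np.array([np.cos(np.radians(74.9)),np.sin(np.radians(74.9))]); nx=np.array([ax[1],-ax[0]])
q=P[:,:2]-g; a=q@ax; b=q@nx
for nm,m in (('griptop',(abs(a)<13)&(abs(b)<6)&(P[:,2]>130)),('barend+',(a>20)&(a<50)&(abs(b)<7)&(P[:,2]>80)),('barend-',(a<-20)&(a>-50)&(abs(b)<7)&(P[:,2]>80)),('grip',(abs(a)<30)&(P[:,2]>140)&(abs(b)<25)),('bar',(abs(a)<70)&(abs(b)<20)&(abs(P[:,2]-100)<5))):
    p=P[m]; print(nm,len(p),np.percentile(p[:,2],[10,50,90]).round(1),[np.round(x,1) for x in cv2.minAreaRect(p[:,:2].astype(np.float32))] if len(p) else '')
E
```

```text
[541.23007891 262.76234353 277.36933534]
griptop 699 [171.2 172.1 173.1] [array([551.4, 316.8]), array([25.2, 11.9]), np.float64(75.0)]
barend+ 678 [ 99.  100.1 101.1] [array([560.6, 350.8]), array([29.9, 13.9]), np.float64(75.0)]
barend- 10007 [371.2 392.2 401.3] [array([542.4, 283. ]), array([29.7, 14. ]), np.float64(75.2)]
grip 31388 [371.1 392.2 401. ] [array([549.8, 310.7]), array([46.9, 50. ]), np.float64(74.9)]
bar 1974 [ 98.8  99.9 100.9] [array([549.9, 316.5]), array([109.6,  37.4]), np.float64(75.3)]
```

View pics/w3.png

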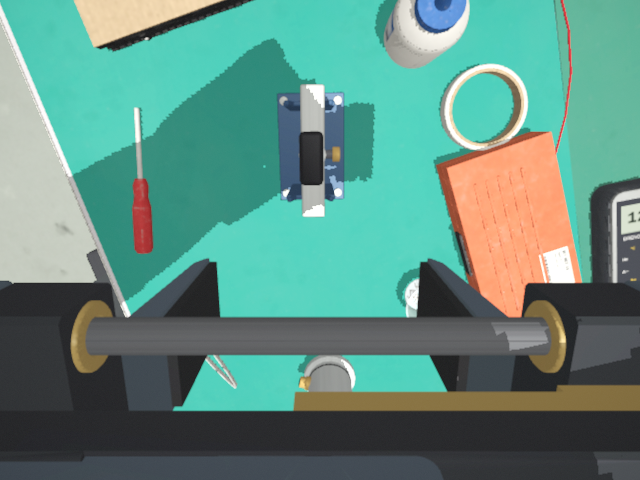

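Grip top minus bar top is 172.1 − 100.0 = 72.1, which gives a reading of about 63.9 mm. The wrist depth look gave 63.3 mm, so it's the yellow tray. The gauge lies flat and centred in its stand at about (312,150). Now the housing.

Call:
{"name": "servo_tool", "arguments": {"deltas": [[-0.007, -0.035, 0, 0, 0.09], [-0.008, -0.04, 0, 0, 0.09], [-0.008, -0.04, 0, 0, 0.09], [-0.008, -0.04, -0.01, 0, 0.09], [-0.007, -0.035, -0.02, 0, 0.09]]}}

```text
t: 13.3
tcp_pos: [504.0, 71.8, 249.0]
orientation: [2.49, 1.913, 0.003]
wrist_force: [1.3, 0.5, 0.0]
width: 90.2
grip_force: 0.0
```

Call:
{"name": "servo_tool", "arguments": {"deltas": [[-0.004, -0.02, -0.035, 0, 0.09], [-0.002, -0.01, -0.035, 0, 0.09], [0, 0, -0.025, 0, 0.09], [0, 0, 0, 0, 0.09], [0, 0, 0, 0, 0.09]]}}

```text
t: 13.72
tcp_pos: [497.0, 43.3, 152.2]
orientation: [-2.491, -1.912, 0.004]
wrist_force: [0.4, -1.2, 0.6]
width: 90.1
grip_force: 0.0
```

Positioned over the housing. Descending to TCP z ≈ 54 and gripping.

Call:
{"name": "servo_tool", "arguments": {"deltas": [[0, 0, -0.02, 0, 0.09], [0, 0, -0.03, 0, 0.09], [0, 0, -0.03, 0, 0.09], [0, 0, -0.018, 0, 0.09], [0, 0, 0, 0, 0.09]]}}

```text
t: 14.13
tcp_pos: [497.0, 43.6, 53.7]
orientation: [-2.49, -1.913, 0.003]
wrist_force: [-0.4, -0.4, -0.3]
width: 90.1
grip_force: 0.0
```

Call:
{"name": "servo_tool", "arguments": {"deltas": [[0, 0, 0, 0, 0.07], [0, 0, 0, 0, 0.06], [0, 0, 0, 0, 0.055], [0, 0, 0, 0, 0.052], [0, 0, 0, 0, 0.045]]}}

```text
t: 14.55
tcp_pos: [498.2, 43.0, 56.2]
orientation: [2.492, 1.912, 0.002]
wrist_force: [-0.7, -0.0, -0.4]
width: 59.6
grip_force: 0.0
```

Call:
{"name": "servo_tool", "arguments": {"deltas": [[0, 0, 0, 0, 0.04], [0, 0, 0, 0, 0.04], [0, 0, 0, 0, 0.04]]}}

```text
t: 14.8
tcp_pos: [497.6, 42.9, 55.6]
orientation: [2.492, 1.912, 0.0]
wrist_force: [-4.3, 1.4, 9.4]
width: 52.5
grip_force: 30.0
```

Call:
{"name": "servo_tool", "arguments": {"deltas": [[0, 0, 0.008, 0, 0.04], [0, 0, 0.02, 0, 0.04], [0, 0, 0.03, 0, 0.04], [0, 0, 0.035, 0, 0.04], [0, 0, 0.03, 0, 0.04]]}}

```text
t: 15.22
tcp_pos: [497.0, 42.9, 180.0]
orientation: [-2.492, -1.912, 0.001]
wrist_force: [1.9, -0.6, -4.2]
width: 52.0
grip_force: 30.0
```

Call:
{"name": "servo_tool", "arguments": {"deltas": [[0, -0.012, 0.02, 0, 0.04], [0.001, -0.025, 0.007, 0, 0.04], [0.002, -0.035, 0, 0, 0.04], [0.002, -0.036, 0, 0, 0.04], [0.002, -0.036, 0, 0, 0.04]]}}

```text
t: 15.63
tcp_pos: [504.0, -102.4, 205.7]
orientation: [2.491, 1.913, 0.0]
wrist_force: [1.3, -0.0, -4.7]
width: 51.8
grip_force: 30.0
```

Call:
{"name": "servo_tool", "arguments": {"deltas": [[0.002, -0.036, 0, 0, 0.04], [0.002, -0.036, 0, 0, 0.04], [0.002, -0.036, 0, 0, 0.04], [0.002, -0.036, 0, 0, 0.04], [0.002, -0.036, 0, 0, 0.04]]}}

```text
t: 16.05
tcp_pos: [513.8, -282.8, 205.2]
orientation: [-2.492, -1.912, 0.0]
wrist_force: [0.7, 1.8, -4.1]
width: 52.4
grip_force: 30.0
```

Call:
{"name": "servo_tool", "arguments": {"deltas": [[0.003, -0.036, 0, 0, 0.04], [0.003, -0.036, 0, 0, 0.04], [0.003, -0.036, 0, 0, 0.04], [0.002, -0.025, 0, 0, 0.04], [0.001, -0.012, 0, 0, 0.04]]}}

```text
t: 16.47
tcp_pos: [526.1, -428.9, 205.1]
orientation: [2.494, 1.91, -0.0]
wrist_force: [0.0, -0.1, -4.8]
width: 52.0
grip_force: 30.0
```

Call:
{"name": "servo_tool", "arguments": {"deltas": [[0, 0, 0, 0, 0.04], [0, 0, 0, 0, 0.04], [0, 0, 0, 0, 0.04]]}}

```text
t: 16.72
tcp_pos: [526.2, -424.9, 204.9]
orientation: [-2.491, -1.912, 0.0]
wrist_force: [0.7, 0.5, -4.2]
width: 52.1
grip_force: 30.0
```

```bash
python3 - <<'E'
from h import *
print(bot.get_state()['tcp_pos'],bot.get_state()['wrist_force'])
for n in ('side','wrist','scene'):
    grab(n); im,W=world(n); c=im.astype(int); P=W.reshape(-1,3)
    m=((c[...,2]>140)&(c[...,1]>100)&(c[...,0]<80)).ravel()&(np.hypot(P[:,0]-528,P[:,1]+443)<110)&(P[:,2]<42)&(P[:,2]>-5); p=P[m]
    if len(p)>5: print(n,len(p),p.min(0).round(),p.max(0).round(),[np.round(x,1) for x in cv2.minAreaRect(p[p[:,2]>20][:,:2].astype(np.float32))])
    else: print(n,len(p))
a=cv2.resize(np.load('/tmp/scene.npz')['im'],(400,300)); b=cv2.resize(np.load('/tmp/side.npz')['im'],(400,300)); w=cv2.resize(np.load('/tmp/wrist.npz')['im'],(400,300))
z=np.load('/tmp/scene.npz')['im'][240:400,370:530]; z=cv2.resize(z,(400,300))
cv2.imwrite('pics/c4.png',np.vstack([np.hstack([a,b]),np.hstack([w,z])]))
E
```

```text
[ 526.21818313 -424.86653326  204.92364927] [ 0.66546078  0.47231074 -4.18628938]
side 598 [ 459. -528.    2.] [ 599. -367.   39.] [array([ 529.4, -440.3]), array([132.7, 146. ]), np.float64(3.7)]
wrist 6748 [ 455. -499.    1.] [ 595. -374.   32.] [array([ 526.6, -438.8]), array([130.7, 124.4]), np.float64(2.8)]
scene 1620 [ 457. -537.   -3.] [ 621. -378.   38.] [array([ 526.2, -446. ]), array([135.8, 129.2]), np.float64(3.2)]
```

View pics/c4.png

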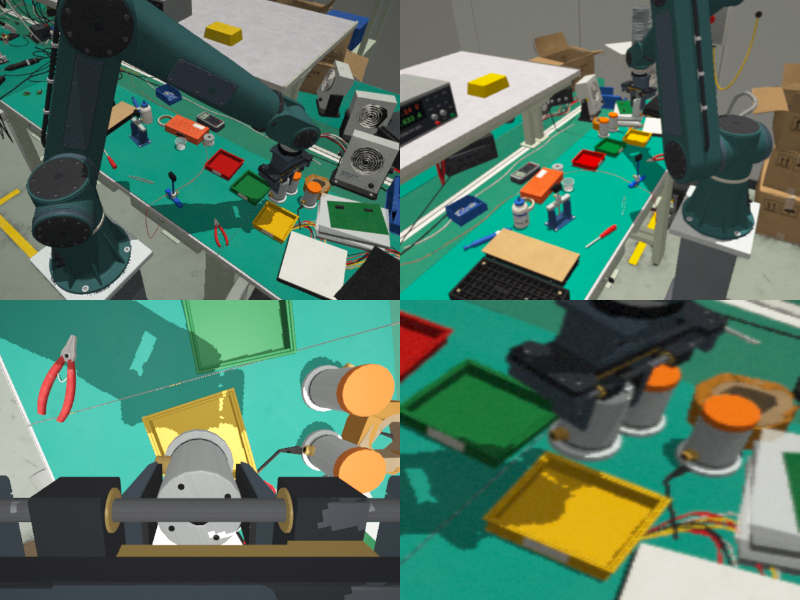

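The wrist view shows the yellow tray right under the held housing. Its centre is at about (527, −441), with the capped housings clear to the right. Lowering.

Call:
{"name": "servo_tool", "arguments": {"deltas": [[0, -0.008, -0.01, 0, 0.04], [0, -0.008, -0.025, 0, 0.04], [0, 0, -0.03, 0, 0.04], [0, 0, -0.03, 0, 0.04], [0, 0, -0.022, 0, 0.04]]}}

```text
t: 17.28
tcp_pos: [525.7, -441.5, 85.0]
orientation: [-2.491, -1.912, 0.001]
wrist_force: [-0.0, 0.4, -4.7]
width: 52.2
grip_force: 30.0
```

Call:
{"name": "servo_tool", "arguments": {"deltas": [[0, 0, -0.012, 0, 0.04], [0, 0, -0.006, 0, 0.04], [0, 0, -0.003, 0, 0.04], [0, 0, -0.001, 0, 0.04], [0, 0, 0, 0, 0.04]]}}

```text
t: 17.7
tcp_pos: [527.1, -442.6, 67.2]
orientation: [2.491, 1.912, 0.0]
wrist_force: [0.3, 0.1, -4.8]
width: 52.1
grip_force: 30.0
```

Call:
{"name": "servo_tool", "arguments": {"deltas": [[0, 0, -0.001, 0, 0.04], [0, 0, -0.001, 0, 0.04], [0, 0, -0.001, 0, 0.04], [0, 0, 0, 0, 0.04]]}}

```text
t: 18.03
tcp_pos: [526.6, -442.1, 63.3]
orientation: [2.492, 1.912, 0.0]
wrist_force: [0.4, -0.7, -4.4]
width: 52.0
grip_force: 30.0
```

Call:
{"name": "servo_tool", "arguments": {"deltas": [[0, 0, -0.0007, 0, 0.04], [0, 0, 0, 0, 0.04]]}}

```text
t: 18.2
tcp_pos: [526.6, -442.3, 62.8]
orientation: [2.492, 1.912, -0.0]
wrist_force: [-1.3, 0.4, -0.2]
width: 52.1
grip_force: 30.0
```

Call:
{"name": "servo_tool", "arguments": {"deltas": [[0, 0, -0.0005, 0, 0.04], [0, 0, 0, 0, 0.04]]}}

```text
t: 18.37
tcp_pos: [526.6, -442.3, 62.7]
orientation: [2.492, 1.912, -0.0]
wrist_force: [-4.6, 2.5, 7.3]
width: 52.1
grip_force: 30.0
```

Standing on the tray floor. Releasing and retreating straight up.

Call:
{"name": "servo_tool", "arguments": {"deltas": [[0, 0, 0, 0, 0.06], [0, 0, 0, 0, 0.07], [0, 0, 0, 0, 0.08], [0, 0, 0, 0, 0.08], [0, 0, 0, 0, 0.08]]}}

```text
t: 18.78
tcp_pos: [526.6, -442.1, 61.9]
orientation: [2.492, 1.912, 0.0]
wrist_force: [-0.7, -0.5, -0.5]
width: 79.5
grip_force: 0.0
```

Call:
{"name": "servo_tool", "arguments": {"deltas": [[0, 0, 0.01, 0, 0.08], [0, 0, 0.03, 0, 0.08], [0, 0, 0.04, 0, 0.08], [0, 0, 0.04, 0, 0.08], [0, 0, 0.04, 0, 0.08]]}}

```text
t: 19.2
tcp_pos: [526.3, -441.8, 224.4]
orientation: [2.492, 1.912, 0.0]
wrist_force: [0.8, 0.1, -0.5]
width: 80.3
grip_force: 0.0
```

Call:
{"name": "servo_tool", "arguments": {"deltas": [[0.01, -0.04, 0, 0, 0.08], [0.01, -0.04, 0, 0, 0.08], [0, -0.02, 0, 0, 0.08], [0, 0, 0, 0, 0.08], [0, 0, 0, 0, 0.08]]}}

```text
t: 19.62
tcp_pos: [546.2, -542.7, 222.2]
orientation: [-2.493, -1.911, -0.0]
wrist_force: [-0.7, -0.6, 0.3]
width: 79.8
grip_force: 0.0
```

```bash
python3 - <<'E'
from h import *
for n in ('wrist','scene','side'): grab(n)
print(bot.get_state()['t'],bot.get_state()['tcp_pos'])
im,W=world('wrist'); P=W.reshape(-1,3); m=(np.hypot(P[:,0]-527,P[:,1]+442)<45)&(P[:,2]>95)&(P[:,2]<115); p=P[m]
print(len(p),np.percentile(p,[1,50,99],axis=0).round(1),cv2.minEnclosingCircle(p[:,:2].astype(np.float32)))
for n in ('scene','side'):
    im,W=world(n);P=W.reshape(-1,3)
    m=(np.hypot(P[:,0]-549,P[:,1]-317)<75)&(P[:,2]>92)&(P[:,2]<106);p=P[m];print(n,'bar',p.mean(0).round(1))
b=np.load('/tmp/side.npz')['im'][180:380,180:440]
w=cv2.resize(np.load('/tmp/wrist.npz')['im'],(400,300))
cv2.imwrite('pics/c5.png',np.hstack([w,cv2.resize(b,(390,300))]))
E
```

```text
19.7667 [ 546.46361513 -541.13737739  222.11737808]
4291 [[ 503.2 -466.8   98.8]
 [ 527.4 -442.1  101.9]
 [ 551.3 -418.7  103.7]] ((526.9862670898438, -442.6873474121094), 25.923627853393555)
scene bar [546.1 306.3  99.7]
side bar [550.5 322.6  99.5]
```

View pics/c5.png

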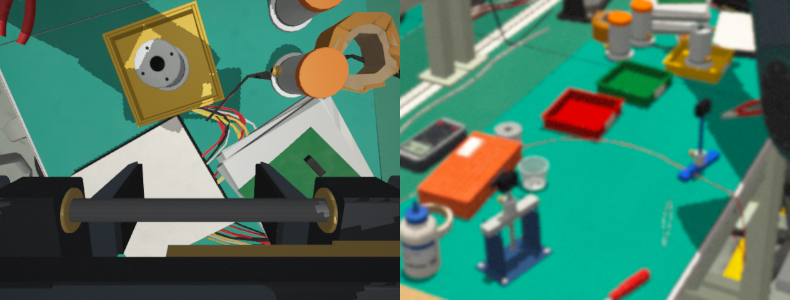

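The housing stands upright in the yellow tray, with its bore at (157,65) and its top at z 102. The gauge sits in its stand with the rod down (510,210), and nothing else has moved.

```bash
python3 -c "
from workcell import bot
print(bot.close_job())"
```

```text
the job is handed in; nothing more can be done
None
```

The bore measured about 63–64 mm deep, so the housing now stands upright in the yellow tray; the gauge is back in its stand with the reading still on it, and the job is handed in at about 20 s.

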